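Load a steel blank under the anvil's sprung hold-down

TASK

Slide the thumb latch on the green stock tin aside so that its sprung lid flies open, take out the steel blank and leave the lid open. Lay the blank on the bed of the anvil jig and push it end-first under the sprung hold-down foot, so that the foot rides up and bears down on it, and on between the guide rails until its end is gently but fully home against the end stop. Let go of it there; leave the hammer, brush and can alone.

Things in the scene. Friction and masses are not known exactly. Their poses are not given: they have to be found in the camera images.
- jig: Fixed cast-steel anvil block; flat bed 360 x 110 mm, 50 mm above the table. Origin at table level; +x is the feed direction (towards the end stop), +y left of it, z up. The bed runs from x = -210 to +150 mm. Nothing stands on it before x = -62 mm. The hold-down's hinge cheeks stand at x = 120 mm, 46 mm above the bed. The bed is smooth and oiled.
- stop: End stop: fixed steel block 34 mm wide, 20 mm high above the bed, closing the far end of the channel. Origin at the bottom of its near face, on the bed (jig x = 50 mm). Not to be rammed: stay below about 30 N.
- home (a point): Where the centre of the blank must come to lie: jig x = -25, y = 0, 8 mm above the bed, so that the far end of the blank meets the end stop. Axes as the jig's.
- holddown (a joint): Angle of the sprung hold-down arm, rad; 0 = down (foot 4 mm clear of the bed), grows as the foot rises; about 0.09 with the foot on the blank. Hinge across the feed, 30 mm above the bed, at jig x = 120 mm. The foot presses with 4 to 6 N; lifting it with the blank's end takes 10 to 15 N of push, then 5 to 10 N of drag; more if the blank is pressed on to the bed.
- foot (a point): Lowest point of the hold-down's rounded foot (24 mm across, radius 12 mm, polished), at jig x = -14 mm when down. A ski-like lip 24 mm wide runs on from it towards the mouth, rising at 31 degrees to about 24 mm above the bed at jig x = -51 mm: the end of the blank slid along the bed meets it and lifts it. Top of the arm 34 mm above the bed.
- blank_center (a point): Centre of the blank: plain dark steel bar 150 x 30 x 16 mm, about 0.55 kg, ends alike. x along its length, z up. It starts flat in the closed tin, lengthwise along the tin's y, underside 16 mm above the table on two battens, about 30 mm of room to each long wall.
- tin: Fixed green steel tin, outside 110 (x) x 200 (y) x 45 mm high, walls 4 mm. Origin at table level under its centre. Lid hinged along its +x rim, latch on its -x side.
- lid (a joint): Angle of the tin's flat sprung lid, rad: 0 shut, opens by itself to 2.3 (thrown back beyond the +x rim) within about 2 s once the latch has been slid clear. The lid is 112 mm deep.
- latch (a joint): Travel of the thumb latch, m: 0 shut, slides along the tin's +y up to 0.034; the lid is free beyond about 0.020. No return spring, about 2 N of friction.
- tab (a point): Middle of the top of the latch's upright thumb tab, 12 (tin x) x 26 (tin y) x 22 mm high, 73 mm above the table, 66 mm to the -x side of the tin's centre, at tin y = latch travel, outside the lid's edge. Push its -y face towards +y. Below the tab a ledge runs along the tin, its top 41 mm above the table.
- hammer: Bystander: hammer lying on the bench, about 240 mm long. Leave alone.
- brush: Bystander: brush lying on the bench. Leave alone.
- flux: Bystander: steel can, 76 mm across, 100 mm high. Leave alone.
- mouth (a point): Middle of the channel's mouth, on the bed, at jig x = -60 mm. Two guide rails 10 mm high leave a channel 34 mm wide centred on jig y = 0, from jig x = -30 to +50 mm; flared lead-ins of the same height widen it to about 53 mm here. Over their outsides rails and lead-ins measure at most 76 mm. Axes as the jig's.
There are look-alikes about, which are no part of the job. Several things have the shape of the tin; the one meant has the colours described above.

How it is judged:
On the way, in this order (a step that is already met when the one before it is completed fails the run):
1. the tin's lid has sprung open (value of joint lid above 1.2 rad), for 0.1 s.
2. the blank is under the hold-down foot, which bears on it (value of joint holddown above 0.06 rad and contact force between blank and holddown above 1 N and x of blank_center in the frame of home above -0.07 m and z of blank_center in the frame of home below 0.008 m), for 0.1 s.
At the end, for the whole second after the job is handed in: Blank flat on the bed between the rails, within 2.5 mm of home along the feed, 6 mm across, 4 mm in height, aligned within 0.09 rad, at rest; hold-down at 0.06 to 0.13 rad, pressing on it with over 2 N; tin lid open past 1.2 rad (x of blank_center in the frame of home between -0.0025 and 0.0025 m and y of blank_center in the frame of home between -0.006 and 0.006 m and z of blank_center in the frame of home between -0.004 and 0.004 m and angle between the x axis of blank_center and the x axis of jig, either way round below 0.09 rad and value of joint holddown between 0.06 and 0.13 rad and contact force between blank and holddown above 2 N and linear speed of blank below 0.01 m/s and value of joint lid above 1.2 rad); the robot touches nothing.
It fails at once if the blank is rammed into the end stop (over 30 N) (contact force between blank and stop above 30 N).
It fails at once if the hammer is disturbed (over 20 mm) (distance of hammer from where it was at the start of the episode above 0.02 m).
It fails at once if the brush is disturbed (over 20 mm) (distance of brush from where it was at the start of the episode above 0.02 m).
It fails at once if the can is disturbed (over 20 mm) (distance of flux from where it was at the start of the episode above 0.02 m).
It also fails if it takes over 64 s, if anything falls off the work surface, if the arm or the gripper's body presses on something with over 40 N, if the wrist force passes 120 N, or if a joint passes its speed limit or range.

ROBOT

A 6-joint arm with a two-finger parallel gripper is mounted at the origin on the work surface. World frame = base frame: x ahead of the robot, y to its left, z up, the work surface at z = 0. Lengths are in m, angles in rad, forces in N, time in s.
With the tool pointing down it reaches from about 0.25 to 0.725 m from the base axis. Payload 9.7 kg.
Tool frame: the origin (TCP) lies at the very end of the fingers, on their centre line; the grasp point (between the pads) lies 19 mm behind it; z points along the fingers, x is the direction in which the jaws open and shut, and the axes are right-handed (so a half turn about z gives the same grasp; the last joint's range is limited). The gripper opens to 85 mm and grips with 20 to 120 N. Pads are 22 mm wide; open, the fingers measure 114 mm over their backs; the gripper's body (76 mm by 85 mm) begins 54 mm behind the grasp point. The pads swing forward as they close: fully open they stand 13 mm farther back than shut.
Start: joints at [-1.175, 0.087, 0.176, 1.66, 0, 1.571], TCP at [0.212, -0.507, 0.231] pointing down, gripper open.
Joint ranges: [-3.13, 3.13], [-0.85, 1.81], [-1.15, 1.24], [-2.2, 2.28], [-1.44, 1.52], [-3.14, 3.14]. Speed limits (rad/s): [2.22, 2.22, 2.57, 3.14, 3.14, 3.14].

INTERFACE

Orientations are given as a 3x3 rotation matrix whose columns are the frame's x, y, z axes.
In Python, from plant import bot gives the robot as it stands. The module is installed in compiled form; this text tells all that it offers.
- The arm moves only by the shell command python3 -m inch 'ROWS' [FORCE]. ROWS is JSON, a list that holds one entry, the list of rows, each a list of 7 numbers: the closure, from -1 (fully open) to 1 (shut), so that 0 is half open, then the shift along the tool's x, y, z in m, then the turn, a rotation vector about the tool's x, y, z in rad. In form: [[[hand, dx, dy, dz, wx, wy, wz], ...]]. A call has 1 to 8 rows; each row shifts and turns the commanded pose from where the row before left it, along the tool's axes as they then stand; what a row does not reach is not made up. A row lasts 1/8 s, in which the tool goes at most 62.5 mm and 10.7 degrees, less where a joint would pass 70% of its speed; a pose out of reach is approached as far as the arm can. A call is refused whole if a number of a shift passes 0.0625 or a number of a turn 0.188, either way. A call with a gripper value outside its range is refused whole. The fingers move at their own pace and stop on an object; FORCE is the grip in N (left out, the last holds). Time passes only in rows, so rows that do not move let the fingers close. It gives the time, the measured TCP pose, the force and the opening at its end, in the units of the state.
- bot.get_state(): the state, without advancing time (a new reading comes with each control period).
- bot.snapshot(name): name is "scene" or "top" or "wrist"; returns (picture, depth): 480x640x3 uint8, blue, green, red; 480x640 float32, m along the optical axis (not along the pixel's ray), 0 where there is no reading.
- bot.camera_params(name): a dict with "mtx" (3x3 intrinsics, pixels), "R" (3x3) and "t" (3): a world point X has camera coordinates R X + t. Camera axes: x right, y down, z forward; pixel columns grow to the right and rows downward; lengths in m; the calibration is good to about 2 mm. A picture is of the moment at which its call begins: read the wrist's pose just before it. camera_params takes no time and is no camera call; for the wrist camera it gives the pose at the moment of the call.
- bot.sign_off(): hands the job in, once; it reports no verdict.
Trained networks look in the newest picture that a camera, given by its name, has taken for a name from the list of things; names that differ only in an ending like _2 or _b are one class to them, and where a whole thing is asked for, a point or a joint stands for the part that bears it (a point fixed in the world has none). Each returns a list of dicts, best first, with "p" (0 to 1); they miss things now and then, are a little off and sometimes report something else, mostly with a low value. They report only what shows in the picture. A call takes as long as a camera call. They do not tell look-alikes from the thing itself.
- bot.find_in(name, camera): "bbox" ([left, top, width, height] in pixels, round what is visible of it).
- bot.place_of(name, camera): "xy" ([column, row] in pixels: a listed point, or the origin of a listed thing).
The state is a dict: "time": time; "joint_pos": joint angles; "joint_velocities": joint speeds; "effort": joint torques, N m; "ee_pos": TCP position; "eef_rot": TCP orientation; "contact_force": force on the tool from outside, world axes, zero at the start; "torque": the same for the moment, N m; "gripper_width": opening from 0.0 (shut) to 1.0 (fully open).
Only numpy, scipy, OpenCV 4.12 (cv2) and the standard library are available. Lean on these libraries where they do the work, as an engineer would, in place of code of your own. Each camera call takes 0.05 s, during which the arm holds its last target.

## Working session

There is one attempt and no reset: what is moved stays moved. The work goes in short steps, Python scripts to look and compute and a shell command to move; the robot and the scene stay as the last step left them, time stands still between calls to the robot, and variables do not carry over. Pictures are saved under pics/ and viewed, and the job is handed in when it is done.

```bash
mkdir -p pics; ls; cat > h.py <<'E'
from plant import bot
import numpy as np, cv2
def px2w(cam,u,v,depth=None,z=None):
    c=bot.camera_params(cam);K=np.array(c["mtx"]);R=np.array(c["R"]);t=np.array(c["t"])
    d=np.linalg.inv(K)@np.array([u,v,1.0])
    if depth is not None: return R.T@(d*depth-t)
    o=-R.T@t; r=R.T@d
    return o+r*(z-o[2])/r[2]
def w2px(cam,X):
    c=bot.camera_params(cam);K=np.array(c["mtx"])
    p=K@(np.array(c["R"])@np.array(X)+np.array(c["t"]))
    return p[:2]/p[2]
def cloud(cam,depth):
    c=bot.camera_params(cam);K=np.array(c["mtx"]);R=np.array(c["R"]);t=np.array(c["t"])
    v,u=np.mgrid[0:480,0:640]
    d=np.stack([u,v,np.ones_like(u)],-1)@np.linalg.inv(K).T*depth[...,None]
    return (d-t)@R
E
python3 - <<'E'
from h import *
np.set_printoptions(precision=4,suppress=True)
s=bot.get_state()
print({k:np.round(v,4) for k,v in s.items()})
for c in("top","scene"):
    im,d=bot.snapshot(c); cv2.imwrite(f"pics/{c}0.png",im); np.save(f"{c}0.npy",d)
    for n in("tin","jig","tab","mouth","home","stop","hammer","brush","flux","foot"):
        try:
            r=bot.place_of(n,c); print(c,n,[(np.round(x["xy"]),round(x["p"],2)) for x in r])
        except Exception as e: print(n,e)
print(bot.get_state()["time"])
E
```

```text
pics
{'time': np.float64(0.0), 'joint_pos': array([-1.175 ,  0.0875,  0.1751,  1.6598,  0.    ,  1.5708]), 'joint_velocities': array([ 0.0004, -0.0004, -0.0005, -0.0019,  0.0012, -0.0012]), 'effort': array([ -0.0022, -52.0392,  46.4802,   0.0164,   0.0001,   0.    ]), 'ee_pos': array([ 0.212 , -0.5073,  0.2306]), 'eef_rot': array([[ 0.3855, -0.9227, -0.0005],
       [-0.9227, -0.3855,  0.0013],
       [-0.0014, -0.    , -1.    ]]), 'contact_force': array([ 0.3743, -0.0556,  1.033 ]), 'torque': array([-0.0193, -0.0057,  0.0053]), 'gripper_width': np.float64(0.9978)}
top tin [(array([232., 249.]), 0.74), (array([184., 382.]), 0.58)]
top jig [(array([375., 174.]), 0.71)]
top tab [(array([181., 415.]), 0.6), (array([233., 274.]), 0.46)]
top mouth [(array([367., 192.]), 0.64)]
top home [(array([370., 180.]), 0.68), (array([233., 271.]), 0.3)]
top stop [(array([383., 148.]), 0.49), (array([372., 174.]), 0.21)]
top hammer [(array([508., 280.]), 0.88)]
top brush [(array([117., 272.]), 0.58), (array([367., 193.]), 0.28)]
top flux [(array([149., 172.]), 0.85)]
top foot [(array([375., 175.]), 0.93)]
scene tin [(array([313., 130.]), 0.71), (array([372., 205.]), 0.56)]
scene jig [(array([343., 342.]), 0.93)]
scene tab [(array([354., 177.]), 0.47), (array([293., 101.]), 0.38)]
scene mouth [(array([326., 310.]), 0.58)]
scene home [(array([334., 320.]), 0.66), (array([480., 194.]), 0.6)]
scene stop [(array([349., 354.]), 0.48), (array([325., 312.]), 0.41)]
scene hammer [(array([153., 368.]), 0.72)]
scene brush [(array([422., 138.]), 0.96)]
scene flux [(array([334., 326.]), 0.66), (array([479., 197.]), 0.55)]
scene foot [(array([337., 328.]), 0.62)]
1.1
```

View pics/top0.png

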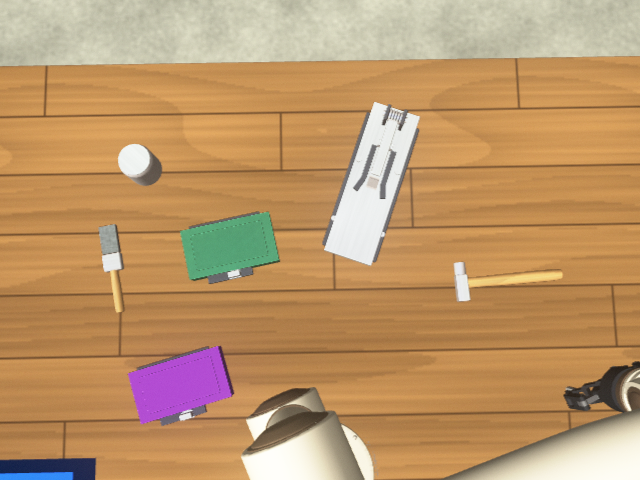

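View pics/scene0.png

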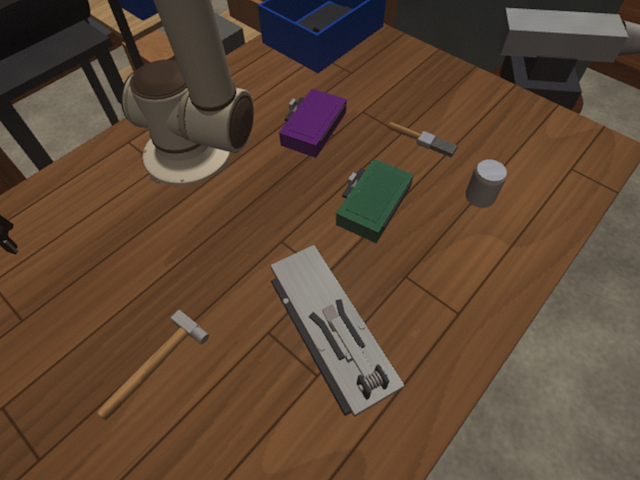

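Candidates for the tin are green at top (231,246) and purple at top (181,386). The description says green, so I choose the first. The jig is at top (372,183), with its mouth towards the near end at (350,255), and the hammer, brush and can are clear of both. Next I take a close crop and measure the geometry from depth.

```bash
python3 - <<'E'
from h import *
np.set_printoptions(precision=4,suppress=True)
im=cv2.imread("pics/top0.png");d=np.load("top0.npy")
P=cloud("top",d)
a=cv2.resize(im[200:300,165:295],None,fx=4,fy=4);b=cv2.resize(im[90:280,310:430],None,fx=3,fy=3)
o=np.zeros((600,800,3),np.uint8);o[:400,:390]=a[:, :390];o[:570,400:760]=b;cv2.imwrite("pics/crop1.png",o)
hsv=cv2.cvtColor(im,cv2.COLOR_BGR2HSV)
m=(hsv[...,0]>60)&(hsv[...,0]<85)&(hsv[...,1]>100)&(P[...,2]>0.035)
m=cv2.morphologyEx(m.astype(np.uint8),cv2.MORPH_OPEN,np.ones((3,3)))
q=P[m>0]; print("lid z",np.median(q[:,2]),len(q))
r=cv2.minAreaRect(q[:,:2].astype(np.float32)*1000);print("tin",r, cv2.boxPoints(r))
# jig bed
reg=np.zeros((480,640),bool);reg[95:275,315:430]=1
m=reg&(abs(P[...,2]-0.05)<0.006)
m=cv2.morphologyEx(m.astype(np.uint8),cv2.MORPH_OPEN,np.ones((3,3)))
q=P[m>0]; print("bed z",np.median(q[:,2]),len(q))
r=cv2.minAreaRect(q[:,:2].astype(np.float32)*1000);print("jig",r,cv2.boxPoints(r))
# table z check
print("table",np.median(P[300:340,250:450,2]))
for n,u,v in(("tab",235,273),("foot",374,178),("ham",460,282),("ham2",560,274),("brush",111,250),("flux",136,160)): print(n,P[v,u])
E
```

```text
lid z 0.05026896434439837 4444
tin ((430.23876953125, 159.1069793701172), (305.5634460449219, 214.50572204589844), 23.571611404418945) [[247.3151 196.3141]
 [333.0949  -0.2934]
 [613.1624 121.8998]
 [527.3826 318.5074]]
bed z 0.050179539188565554 5407
jig ((641.620849609375, -129.01226806640625), (110.20030212402344, 361.09521484375), 70.3632583618164) [[ 453.0568 -120.2339]
 [ 793.1515 -241.582 ]
 [ 830.1849 -137.7906]
 [ 490.0902  -16.4426]]
table 0.00044074260647539756
tab [0.4399 0.1756 0.073 ]
foot [ 0.6449 -0.1314  0.0713]
ham [ 0.4144 -0.3209  0.0282]
ham2 [ 0.4285 -0.5471  0.025 ]
brush [0.5014 0.4629 0.0172]
flux [0.687  0.3862 0.1   ]
```

View pics/crop1.png

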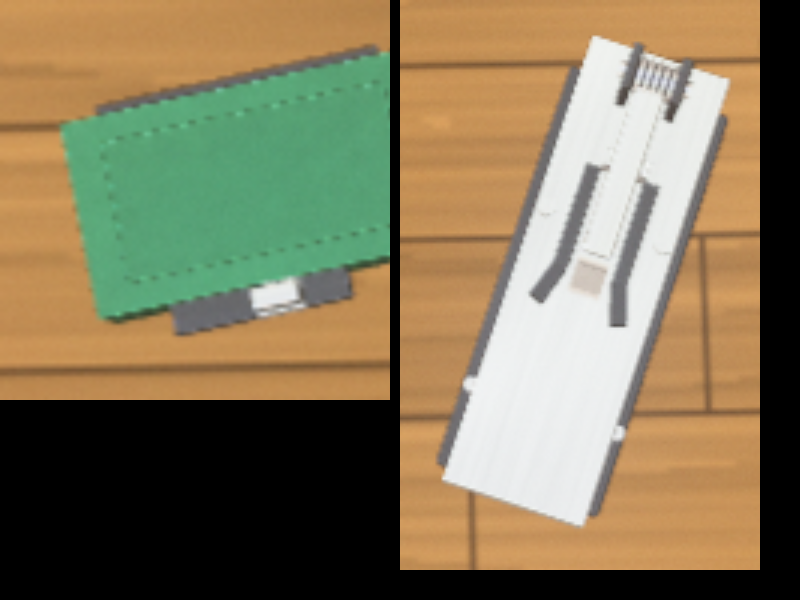

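```bash
python3 - <<'E'
from h import *
np.set_printoptions(precision=4,suppress=True)
im=cv2.imread("pics/top0.png");d=np.load("top0.npy")
P=cloud("top",d)
hsv=cv2.cvtColor(im,cv2.COLOR_BGR2HSV)
reg=np.zeros((480,640),bool);reg[205:290,170:290]=1
m=reg&(hsv[...,0]>60)&(hsv[...,0]<85)&(hsv[...,1]>100)&(P[...,2]>0.04)
q=P[m]; print("lid z",np.median(q[:,2]),len(q))
r=cv2.minAreaRect(q[:,:2].astype(np.float32)*1000);print("tin",r, cv2.boxPoints(r))
w=reg&(P[...,2]>0.062);q=P[w];print("tab",len(q),q.mean(0),q.min(0),q.max(0),np.argwhere(w).mean(0))
E
```

```text
lid z 0.0502702762880378 4442
tin ((430.23876953125, 159.1069793701172), (305.5634460449219, 214.50572204589844), 23.571611404418945) [[247.3151 196.3141]
 [333.0949  -0.2934]
 [613.1624 121.8998]
 [527.3826 318.5074]]
tab 124 [0.3948 0.1038 0.6391] [ 0.3331 -0.0003  0.0629] [0.4468 0.1932 1.4224] [262.3629 228.2339]
```

```bash
python3 - <<'E'
from h import *
np.set_printoptions(precision=4,suppress=True)
im=cv2.imread("pics/top0.png");d=np.load("top0.npy")
P=cloud("top",d)
hsv=cv2.cvtColor(im,cv2.COLOR_BGR2HSV)
reg=np.zeros((480,640),bool);reg[205:290,170:290]=1
m=reg&(hsv[...,0]>60)&(hsv[...,0]<85)&(hsv[...,1]>100)&(abs(P[...,2]-.05)<.005)
m=cv2.morphologyEx(m.astype(np.uint8),cv2.MORPH_OPEN,np.ones((3,3)))>0
q=P[m]; print(len(q),np.median(q[:,2]))
r=cv2.minAreaRect(q[:,:2].astype(np.float32)*1000);print("tin",r, cv2.boxPoints(r))
w=reg&(abs(P[...,2]-.073)<.006);q=P[w];print("tab",len(q),np.median(q,0),q.min(0),q.max(0),np.argwhere(w).mean(0))
E
```

```text
3360 0.050266710088171324
tin ((504.30023193359375, 191.7257080078125), (111.16313171386719, 199.19851684570312), 11.41230297088623) [[430.1101 278.358 ]
 [469.5251  83.0979]
 [578.4904 105.0934]
 [539.0754 300.3536]]
tab 66 [0.4398 0.1794 0.074 ] [0.4318 0.1668 0.0671] [0.4468 0.1932 0.0789] [273.2576 233.2121]
```

```bash
cat >> h.py <<'E'
from scipy.spatial.transform import Rotation as Ro
TC=np.array([.5053,.1919]); TY=np.radians(11.41)
JO=np.array([.6699,-.1391]); JY=np.radians(-19.64)
def fr(o,y,x_,y_): 
    c,s=np.cos(y),np.sin(y); return np.array([o[0]+c*x_-s*y_,o[1]+s*x_+c*y_])
def tin(x,y): return fr(TC,TY,x,y)
def jig(x,y): return fr(JO,JY,x,y)
def Rd(yaw,tilt=0): # tool down, tool x at yaw; tilt: rotate about tool y so z leans to +x
    R=Ro.from_euler('z',yaw)*Ro.from_euler('x',np.pi); return (R*Ro.from_euler('y',tilt)).as_matrix()
def steps(p,R,n=None):
    s=bot.get_state();p0=np.array(s["ee_pos"]);R0=np.array(s["eef_rot"])
    dr=(Ro.from_matrix(R0).inv()*Ro.from_matrix(R)).as_rotvec()
    d=R0.T@(np.array(p)-p0)
    print("t",round(s["time"],2),"shift(tool axes now)",np.round(d,4),"turn",np.round(dr,3),"min rows",np.ceil(max(np.linalg.norm(d)/.06,np.linalg.norm(dr)/.18)))
    if n:
        R1=R0;pp=p0
        for i in range(n):
            q=p0+(np.array(p)-p0)*(i+1)/n
            print(np.round(np.r_[R1.T@(q-pp),dr/n],3).tolist())
            R1=R1@Ro.from_rotvec(dr/n).as_matrix();pp=q
E
python3 - <<'E'
from h import *
# verify tilt sign
print(np.round(Rd(TY,.4),2))
print(Rd(TY).round(3), tin(-76,-40)*1, tin(-.076,-.04))
steps([*tin(-.076,-.045),.2],Rd(TY),14)
E
```

```text
[[ 0.9   0.2   0.38]
 [ 0.18 -0.98  0.08]
 [ 0.39  0.   -0.92]]
[[ 0.98   0.198  0.   ]
 [ 0.198 -0.98  -0.   ]
 [-0.     0.    -1.   ]] [-66.07954923 -54.05252693] [0.43871515 0.13765557]
t 1.1 shift(tool axes now) [-0.503  -0.4569  0.0313] turn [ 0.     0.    -1.374] min rows 12.0
[-0.036, -0.033, 0.002, 0.0, 0.0, -0.098]
[-0.033, -0.036, 0.002, 0.0, 0.0, -0.098]
[-0.029, -0.039, 0.002, 0.0, 0.0, -0.098]
[-0.025, -0.042, 0.002, 0.0, 0.0, -0.098]
[-0.021, -0.044, 0.002, 0.0, 0.0, -0.098]
[-0.016, -0.046, 0.002, 0.0, 0.0, -0.098]
[-0.012, -0.047, 0.002, 0.0, 0.0, -0.098]
[-0.007, -0.048, 0.002, 0.0, 0.0, -0.098]
[-0.002, -0.048, 0.002, 0.0, 0.0, -0.098]
[0.002, -0.048, 0.002, 0.0, 0.0, -0.098]
[0.007, -0.048, 0.002, 0.0, 0.0, -0.098]
[0.012, -0.047, 0.002, 0.0, 0.0, -0.098]
[0.016, -0.046, 0.002, 0.0, 0.0, -0.098]
[0.021, -0.044, 0.002, 0.0, 0.0, -0.098]
```

```bash
python3 -m inch '[[[1,-0.036,-0.033,0.002,0,0,-0.098],[1,-0.033,-0.036,0.002,0,0,-0.098],[1,-0.029,-0.039,0.002,0,0,-0.098],[1,-0.025,-0.042,0.002,0,0,-0.098],[1,-0.021,-0.044,0.002,0,0,-0.098],[1,-0.016,-0.046,0.002,0,0,-0.098],[1,-0.012,-0.047,0.002,0,0,-0.098]]]' 40
python3 -m inch '[[[1,-0.007,-0.048,0.002,0,0,-0.098],[1,-0.002,-0.048,0.002,0,0,-0.098],[1,0.002,-0.048,0.002,0,0,-0.098],[1,0.007,-0.048,0.002,0,0,-0.098],[1,0.012,-0.047,0.002,0,0,-0.098],[1,0.016,-0.046,0.002,0,0,-0.098],[1,0.021,-0.044,0.002,0,0,-0.098]]]'
python3 - <<'E'
from h import *
print(np.round(bot.get_state()["joint_pos"],3))
steps([*tin(-.080,-.045),.13],Rd(TY,.42),3)
E
```

```text
time: 1.98
ee_pos: [0.3265, -0.1846, 0.2174]
eef_rot: [[0.884, -0.467, 0.001], [-0.467, -0.884, -0.0], [0.001, -0.0, -1.0]]
contact_force: [-0.4, 0.5, 0.3]
gripper_width: 0.003
time: 2.85
ee_pos: [0.4403, 0.1351, 0.2034]
eef_rot: [[0.98, 0.199, 0.001], [0.199, -0.98, 0.0], [0.001, 0.0, -1.0]]
contact_force: [0.5, -0.2, 0.3]
gripper_width: 0.0
[ 0.298 -0.135 -0.096  1.609 -0.     1.668]
t 2.85 shift(tool axes now) [-0.0051  0.0022  0.0734] turn [-0.     0.419  0.001] min rows 3.0
[-0.002, 0.001, 0.024, -0.0, 0.14, 0.0]
[-0.005, 0.001, 0.024, -0.0, 0.14, 0.0]
[-0.008, 0.001, 0.023, -0.0, 0.14, 0.0]
```

```bash
python3 -m inch '[[[1,-0.002,0.001,0.024,0,0.14,0],[1,-0.005,0.001,0.024,0,0.14,0],[1,-0.008,0.001,0.023,0,0.14,0],[1,0,0,0,0,0,0]]]'
python3 - <<'E'
from h import *
steps([*tin(-.076,-.045),.054],Rd(TY,.42),2)
im,d=bot.snapshot("scene");cv2.imwrite("pics/s1.png",cv2.resize(im[80:260,260:500],None,fx=3,fy=3))
E
```

```text
time: 3.35
ee_pos: [0.4316, 0.1283, 0.1256]
eef_rot: [[0.898, 0.196, 0.395], [0.18, -0.981, 0.078], [0.402, 0.001, -0.915]]
contact_force: [0.3, 0.9, 1.0]
gripper_width: 0.002
t 3.35 shift(tool axes now) [-0.0207 -0.0028  0.0691] turn [ 0.001  0.006 -0.001] min rows 2.0
[-0.01, -0.001, 0.035, 0.001, 0.003, -0.001]
[-0.01, -0.001, 0.035, 0.001, 0.003, -0.001]
```

View pics/s1.png

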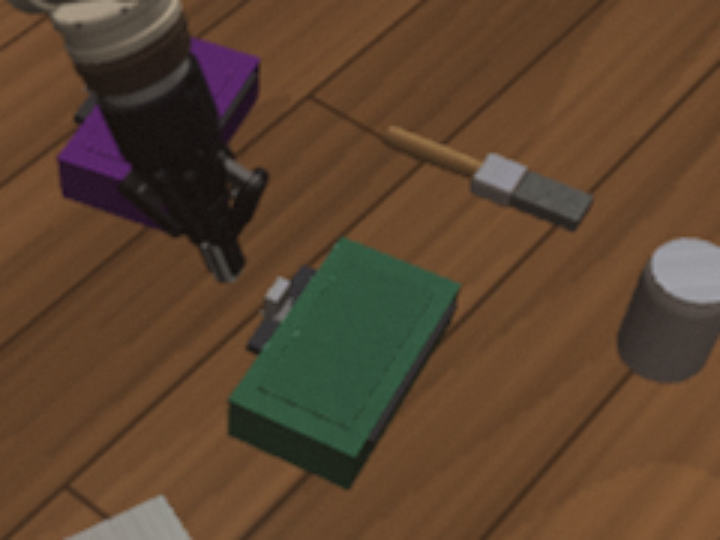

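The crop confirms the green tin with its light tab at (277,292). The shut fingers, at (228,265), are above it on the robot side. Lowering beside the tab.

```bash
python3 -m inch '[[[1,-0.01,-0.001,0.035,0,0,0],[1,-0.011,-0.001,0.034,0,0,0],[1,0,0,0,0,0,0]]]'
python3 - <<'E'
from h import *
steps([*tin(-.076,.008),.054],Rd(TY,.42))
E
```

```text
time: 3.78
ee_pos: [0.4451, 0.1334, 0.0595]
eef_rot: [[0.897, 0.196, 0.397], [0.179, -0.981, 0.079], [0.405, 0.0, -0.914]]
contact_force: [-0.3, 0.1, -0.1]
gripper_width: -0.001
t 3.77 shift(tool axes now) [-0.0073 -0.0534  0.0028] turn [ 0.001  0.003 -0.002] min rows 1.0
```

```bash
python3 -m inch '[[[1,-0.003,0,0.002,0,0,0],[1,0,-0.009,0,0,0,0],[1,0,-0.009,0,0,0,0],[1,0,-0.009,0,0,0,0],[1,0,-0.009,0,0,0,0],[1,0,-0.009,0,0,0,0],[1,0,-0.009,0,0,0,0],[1,0,0,0,0,0,0]]]'
python3 - <<'E'
from h import *
steps([*tin(-.076,.010),.054],Rd(TY,.42))
im,d=bot.snapshot("top");cv2.imwrite("pics/t2.png",im[150:350,120:360])
im,d=bot.snapshot("scene");cv2.imwrite("pics/s2.png",cv2.resize(im[80:260,260:500],None,fx=3,fy=3))
E
```

```text
time: 4.78
ee_pos: [0.4317, 0.1858, 0.0561]
eef_rot: [[0.895, 0.195, 0.4], [0.179, -0.981, 0.078], [0.408, 0.002, -0.913]]
contact_force: [0.6, -7.0, 5.1]
gripper_width: 0.002
t 4.78 shift(tool axes now) [-0.0033 -0.0014  0.0008] turn [ 0.003 -0.    -0.002] min rows 1.0
```

View pics/s2.png

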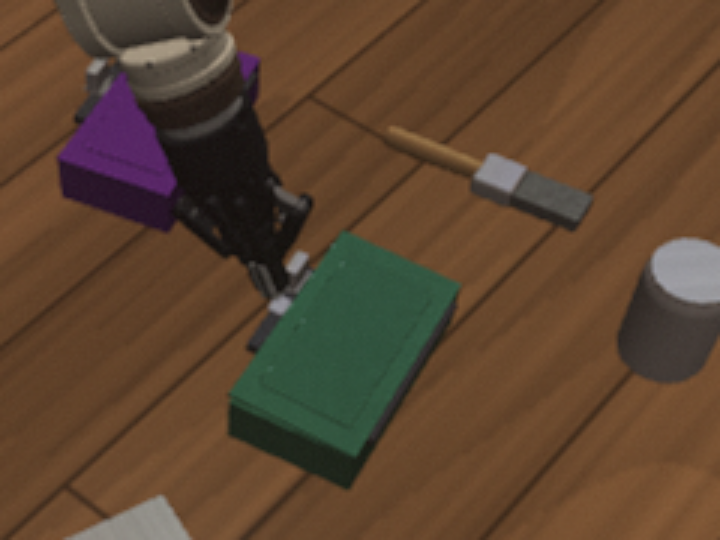

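The tab has moved to (298,263), and a resisting force of 7 N shows it is near the end of its travel. The lid looks just lifted at its edge. I back off to let it swing.

```bash
python3 -m inch '[[[1,0,0.006,0,0,0,0],[1,-0.02,0.01,0,0,0,0],[1,-0.03,0,-0.01,0,0,0],[1,-0.03,0,-0.03,0,0,0],[1,-0.02,0,-0.04,0,0,0],[-0.1,0,0,-0.04,0,0,0],[-0.1,0,0,-0.01,0,0,0],[-0.1,0,0,0,0,0,0]]]'
python3 - <<'E'
from h import *
im,d=bot.snapshot("top");cv2.imwrite("pics/t3.png",cv2.resize(im[150:350,120:360],None,fx=3,fy=3));np.save("t3.npy",d);cv2.imwrite("t3full.png",im)
im,d=bot.snapshot("scene");cv2.imwrite("pics/s3.png",cv2.resize(im[80:260,260:500],None,fx=3,fy=3))
print(bot.get_state()["time"],bot.find_in("blank_center","top"),bot.place_of("blank_center","top"))
E
```

```text
time: 5.88
ee_pos: [0.3134, 0.1571, 0.1367]
eef_rot: [[0.905, 0.192, 0.379], [0.181, -0.981, 0.065], [0.385, 0.01, -0.923]]
contact_force: [0.2, -0.7, -0.1]
gripper_width: 0.552
5.975 [{'bbox': [198.8, 236.3, 69.5, 27.5], 'p': 0.63}, {'bbox': [164.8, 170.4, 104.8, 60.6], 'p': 0.28}] [{'xy': [232.4, 246.3], 'p': 0.8}]
```

View pics/t3.png

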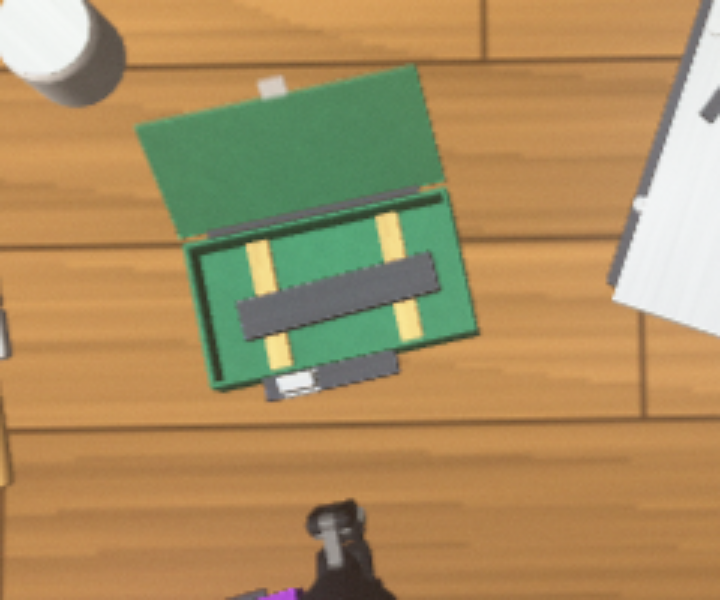

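View pics/s3.png

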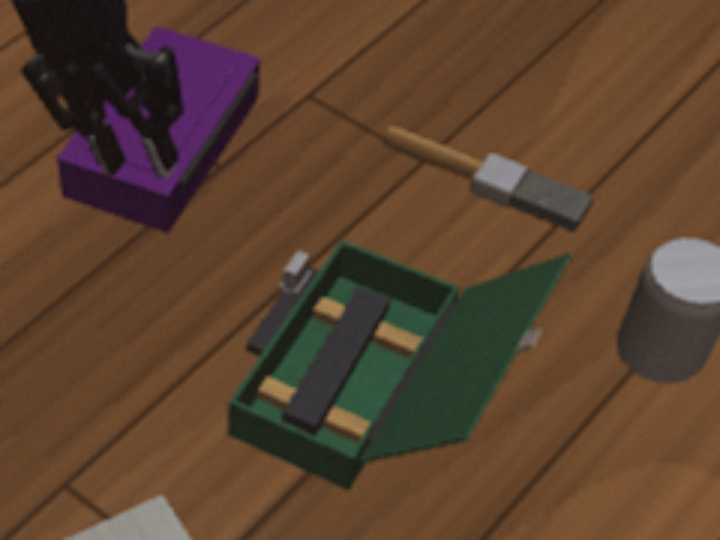

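The lid is thrown right back, and the blank shows at (338,296) in the top crop, a little skewed to the tin. Next I measure its pose.

```bash
python3 - <<'E'
from h import *
np.set_printoptions(precision=4,suppress=True)
im=cv2.imread("t3full.png");d=np.load("t3.npy");P=cloud("top",d)
g=im.astype(int)
reg=np.zeros((480,640),bool);reg[228:268,190:275]=1
m=reg&(g.max(2)<110)&((g.max(2)-g.min(2))<25)&(abs(P[...,2]-.032)<.006)
m=cv2.morphologyEx(m.astype(np.uint8),cv2.MORPH_OPEN,np.ones((3,3)))
q=P[m>0];print(len(q),np.median(q,0))
r=cv2.minAreaRect(q[:,:2].astype(np.float32)*1000);print(r,cv2.boxPoints(r))
c=q[:,:2]-q[:,:2].mean(0);w,v=np.linalg.eigh(c.T@c);print(v[:,1],np.degrees(np.arctan2(v[1,1],v[0,1])))
E
```

```text
9 [0.5039 0.1984 0.0341]
((503.5185546875, 198.29458618164062), (4.870538234710693, 5.02070426940918), 1.3399549722671509) [[501.0252 200.7473]
 [501.1427 195.728 ]
 [506.0119 195.8419]
 [505.8944 200.8612]]
[0.3938 0.9192] 66.8103645040419
```

```bash
python3 - <<'E'
from h import *
np.set_printoptions(precision=4,suppress=True)
im=cv2.imread("t3full.png");d=np.load("t3.npy");P=cloud("top",d)
hsv=cv2.cvtColor(im,cv2.COLOR_BGR2HSV);print(im[249,232],im[246,220],P[249,232],P[246,215],P[243,255])
reg=np.zeros((480,640),bool);reg[230:268,192:272]=1
m=reg&(hsv[...,1]<70)&(hsv[...,2]<140)&(P[...,2]>.02)&(P[...,2]<.042)
m=cv2.morphologyEx(m.astype(np.uint8),cv2.MORPH_OPEN,np.ones((3,3)))
n,l,st,ce=cv2.connectedComponentsWithStats(m);k=1+np.argmax(st[1:,4]);m=l==k
q=P[m];print(len(q),np.median(q,0))
v,u=np.nonzero(m)
q=np.array([px2w("top",a,b,z=.032) for a,b in zip(u,v)])
r=cv2.minAreaRect(q[:,:2].astype(np.float32)*1000);print(r)
c=q[:,:2]-q[:,:2].mean(0);w,vv=np.linalg.eigh(c.T@c);print(q.mean(0),np.degrees(np.arctan2(vv[1,1],vv[0,1])))
E
```

```text
[113 108 105] [110 105 103] [0.497  0.1874 0.0332] [0.5041 0.225  0.0358] [0.5098 0.136  0.0318]
892 [0.4989 0.1859 0.0324]
((498.6867980957031, 187.17568969726562), (31.110515594482422, 149.37840270996094), 13.876171112060547)
[0.4988 0.1866 0.032 ] 103.87760434359981
```

```bash
python3 - <<'E'
from h import *
steps([.4987,.1868,.11],Rd(np.radians(13.9)),5)
E
```

```text
t 6.08 shift(tool axes now) [0.1638 0.0055 0.0956] turn [ 0.021 -0.393 -0.048] min rows 4.0
[0.033, 0.001, 0.019, 0.004, -0.079, -0.01]
[0.034, 0.001, 0.016, 0.004, -0.079, -0.01]
[0.035, 0.002, 0.014, 0.004, -0.079, -0.01]
[0.036, 0.002, 0.011, 0.004, -0.079, -0.01]
[0.037, 0.003, 0.008, 0.004, -0.079, -0.01]
```

```bash
python3 -m inch '[[[-0.15,0.033,0.001,0.019,0.004,-0.079,-0.01],[-0.15,0.034,0.001,0.016,0.004,-0.079,-0.01],[-0.15,0.035,0.002,0.014,0.004,-0.079,-0.01],[-0.15,0.036,0.002,0.011,0.004,-0.079,-0.01],[-0.15,0.037,0.003,0.008,0.004,-0.079,-0.01],[-0.15,0,0,0,0,0,0],[-0.15,0,0,0,0,0,0]]]'
python3 - <<'E'
from h import *
steps([.4987,.1868,.016],Rd(np.radians(13.9)))
im,d=bot.snapshot("wrist");cv2.imwrite("pics/w4.png",im)
P=cloud("wrist",d)
print(np.round(px2w("wrist",320,240,z=.032),4))
E
```

```text
time: 6.95
ee_pos: [0.4977, 0.1872, 0.1106]
eef_rot: [[0.97, 0.242, -0.002], [0.242, -0.97, -0.001], [-0.002, 0.001, -1.0]]
contact_force: [-0.6, 0.5, -0.3]
gripper_width: 0.577
t 6.95 shift(tool axes now) [0.0011 0.0006 0.0946] turn [0.001 0.002 0.002] min rows 2.0
[0.4957 0.1932 0.032 ]
```

View pics/w4.png

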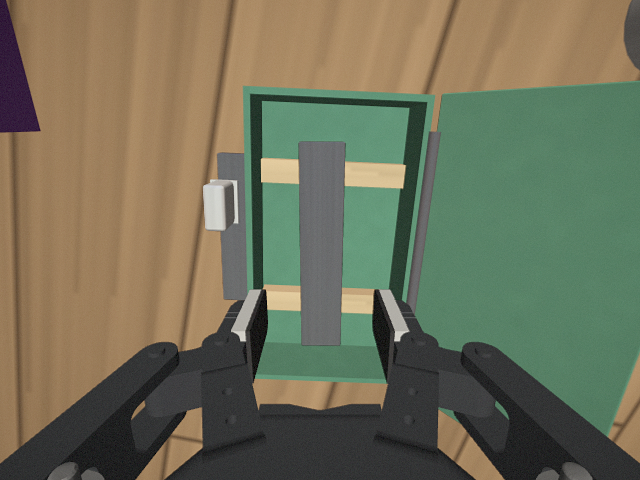

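The blank, at (299–345, 142–345), is parallel to the jaws' centre line and between the fingers. Descending.

```bash
python3 -m inch '[[[-0.15,0.001,0,0.03,0,0,0],[-0.15,0,0,0.03,0,0,0],[-0.15,0,0,0.02,0,0,0],[-0.15,0,0,0.014,0,0,0],[-0.15,0,0,0,0,0,0],[-0.15,0,0,0,0,0,0]]]' 70
python3 -m inch '[[[1,0,0,0,0,0,0],[1,0,0,0,0,0,0],[1,0,0,0,0,0,0],[1,0,0,0,0,0,0]]]' 70
python3 -m inch '[[[1,0,0,-0.01,0,0,0],[1,0,0,-0.02,0,0,0],[1,0,0,-0.03,0,0,0],[1,0,0,-0.03,0,0,0],[1,0,0,-0.03,0,0,0],[1,0,0,-0.01,0,0,0],[1,0,0,0,0,0,0]]]'
python3 - <<'E'
from h import *
im,d=bot.snapshot("wrist");cv2.imwrite("pics/w5.png",im)
steps([*jig(-.138,0),.12],Rd(JY+np.pi/2),8)
E
```

```text
time: 7.75
ee_pos: [0.4996, 0.188, 0.0192]
eef_rot: [[0.97, 0.243, 0.002], [0.243, -0.97, 0.0], [0.002, 0.0, -1.0]]
contact_force: [-1.3, 0.3, 0.8]
gripper_width: 0.575
time: 8.25
ee_pos: [0.4997, 0.1881, 0.0191]
eef_rot: [[0.97, 0.243, 0.001], [0.243, -0.97, 0.0], [0.001, 0.0, -1.0]]
contact_force: [-2.8, 0.2, 8.3]
gripper_width: 0.332
time: 9.12
ee_pos: [0.4993, 0.1879, 0.1476]
eef_rot: [[0.97, 0.243, -0.0], [0.243, -0.97, -0.001], [-0.0, 0.001, -1.0]]
contact_force: [-0.5, 0.2, -5.2]
gripper_width: 0.33
t 9.18 shift(tool axes now) [-0.0283  0.2821  0.027 ] turn [-0.     0.002 -0.983] min rows 6.0
[-0.004, 0.035, 0.003, -0.0, 0.0, -0.123]
[-0.008, 0.035, 0.003, -0.0, 0.0, -0.123]
[-0.012, 0.033, 0.003, -0.0, 0.0, -0.123]
[-0.016, 0.032, 0.003, -0.0, 0.0, -0.123]
[-0.02, 0.029, 0.003, -0.0, 0.0, -0.123]
[-0.023, 0.027, 0.003, -0.0, 0.0, -0.123]
[-0.026, 0.024, 0.003, -0.0, 0.0, -0.123]
[-0.029, 0.02, 0.003, -0.0, 0.0, -0.123]
```

View pics/w5.png

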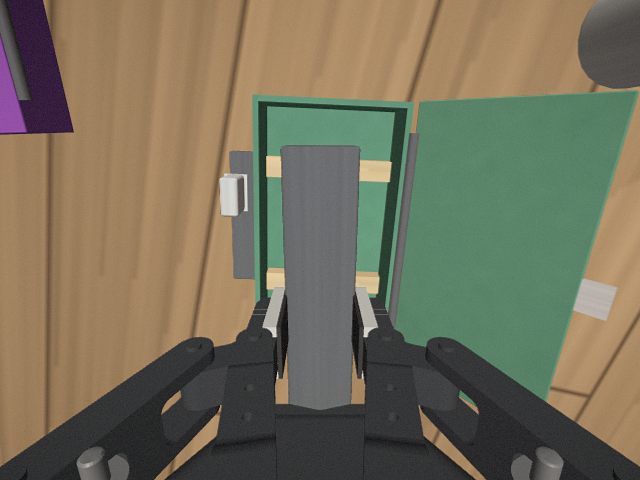

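```bash
python3 - <<'E'
from h import *
np.set_printoptions(precision=4,suppress=True)
im,d=bot.snapshot("wrist");P=cloud("wrist",d);s=bot.get_state();R=np.array(s["eef_rot"]);p=np.array(s["ee_pos"])
Q=(P-p)@R
for v in (150,160,200,250,300,350,400): print(v,Q[v,320],d[v,320])
for v in range(140,156,2): print(v,Q[v,320],end=' ')
col=Q[:,320]
m=(abs(Q[...,2]+.016)<.012)&(abs(Q[...,0])<.013)&(d>0)
print(Q[m].min(0),Q[m].max(0))
E
```

```text
150 [-0.0004 -0.0696 -0.0121] 0.124763645
160 [-0.0004 -0.0659 -0.0104] 0.12750763
200 [-0.0004 -0.0507 -0.0114] 0.13096891
250 [-0.0004 -0.0299 -0.0109] 0.13766322
300 [-0.0004 -0.0078 -0.0123] 0.14292808
350 [-0.0004  0.0176 -0.0116] 0.1510952
400 [-0.0004  0.0449 -0.0119] 0.15885308
140 [-0.0003 -0.0717  0.1433] 142 [-0.0003 -0.0701  0.1445] 144 [-0.0003 -0.0686  0.1436] 146 [-0.0004 -0.071  -0.0107] 148 [-0.0004 -0.0703 -0.0132] 150 [-0.0004 -0.0696 -0.0121] 152 [-0.0004 -0.0689 -0.0126] 154 [-0.0004 -0.0681 -0.0113] [-0.013  -0.0712 -0.0138] [ 0.013   0.0511 -0.004 ]
```

```bash
python3 -m inch '[[[1,-0.004,0.035,0.002,0,0,-0.123],[1,-0.008,0.035,0.003,0,0,-0.123],[1,-0.012,0.033,0.003,0,0,-0.123],[1,-0.016,0.032,0.003,0,0,-0.123],[1,-0.02,0.029,0.003,0,0,-0.123],[1,-0.023,0.027,0.003,0,0,-0.123],[1,-0.026,0.024,0.003,0,0,-0.123],[1,-0.029,0.02,0.003,0,0,-0.123]]]'
python3 -m inch '[[[1,0,0,0,0,0,0],[1,0,0,0,0,0,0]]]'
python3 - <<'E'
from h import *
np.set_printoptions(precision=4,suppress=True)
steps([*jig(-.144,0),.054],Rd(JY+np.pi/2))
im,d=bot.snapshot("wrist");cv2.imwrite("pics/w6.png",im);np.save("w6.npy",d)
im,d=bot.snapshot("top");cv2.imwrite("pics/t6.png",im)
print(bot.get_state()["joint_pos"])
E
```

```text
time: 10.22
ee_pos: [0.5393, -0.0935, 0.1232]
eef_rot: [[0.331, 0.944, -0.002], [0.944, -0.331, -0.0], [-0.001, -0.002, -1.0]]
contact_force: [0.5, 0.3, -5.3]
gripper_width: 0.329
time: 10.48
ee_pos: [0.5393, -0.0922, 0.1238]
eef_rot: [[0.336, 0.942, -0.002], [0.942, -0.336, -0.0], [-0.001, -0.002, -1.0]]
contact_force: [0.7, 1.4, -5.2]
gripper_width: 0.329
t 10.47 shift(tool axes now) [-0.0002 -0.0051  0.0698] turn [-0.002  0.001 -0.   ] min rows 2.0
[-0.1681  0.0675 -0.0508  1.4535 -0.0005  0.1735]
```

View pics/w6.png

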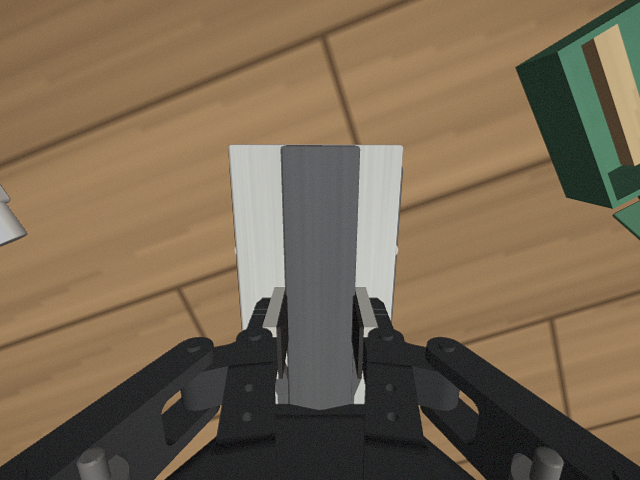

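View pics/t6.png

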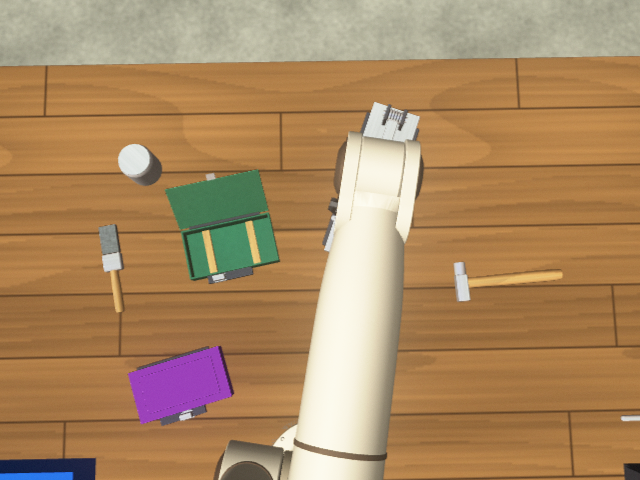

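The wrist view shows the held blank lengthwise over the bed: blank at columns 281–360, bed at 229–403, row 145. I check the lateral alignment against depth.

```bash
python3 - <<'E'
from h import *
np.set_printoptions(precision=4,suppress=True)
im=cv2.imread("pics/w6.png");d=np.load("w6.npy");P=cloud("wrist",d)
s=bot.get_state();R=np.array(s["eef_rot"]);p=np.array(s["ee_pos"])
Q=(P-p)@R
c,sn=np.cos(JY),np.sin(JY);J=(P[...,:2]-JO)@np.array([[c,-sn],[sn,c]])
m=abs(P[...,2]-.05)<.006
for v in(150,170,190,210,230,250,270,290):
    u=np.nonzero(m[v])[0]; print(v,u.min(),u.max(),"jig",J[v,u.min()],J[v,u.max()],"tool x",Q[v,u.min(),0],Q[v,u.max(),0],np.median(P[v,u,2]))
    b=np.nonzero((abs(Q[v,:,2]+.012)<.006)&(abs(Q[v,:,0])<.03))[0]; print("   blank",b.min(),b.max(),Q[v,b.min(),0],Q[v,b.max(),0])
E
```

```text
150 228 597 jig [-0.2061 -0.0582] [-0.2062  0.176 ] tool x -0.05888394742805201 0.17531499418657237 0.04911041834483346
   blank 281 359 -0.01580178629930373 0.013315165885784568
170 230 604 jig [-0.1937 -0.0582] [-0.1937  0.1836] tool x -0.058905973553996856 0.18293118272871436 0.04896097023476103
   blank 281 358 -0.016095865453949778 0.013276610346906255
190 231 639 jig [-0.1812 -0.058 ] [-0.1809  0.2097] tool x -0.05870607455381936 0.2089198467846736 0.04910123771861023
   blank 282 358 -0.01594030956016052 0.01339784238548075
210 233 639 jig [-0.1679 -0.0578] [-0.1684  0.2089] tool x -0.05857791441463021 0.2081790948273599 0.04912767083593372
   blank 282 357 -0.016305744226375478 0.013352901792159302
230 234 637 jig [-0.1539 -0.0585] [-0.1565  0.2054] tool x -0.05929779294392238 0.20459243126239274 0.049123409571040375
   blank 283 356 -0.01622578504299102 0.013207314523990567
250 236 394 jig [-0.1398 -0.0581] [-0.1402  0.0502] tool x -0.058872036804801915 0.04937046853586483 0.04917604962695544
   blank 284 356 -0.01613120401450112 0.01363762747800752
270 237 393 jig [-0.1251 -0.0584] [-0.1255  0.0504] tool x -0.05918821287815079 0.04963232981732214 0.04914492677930486
   blank 284 355 -0.01640616271453604 0.013377769332607458
290 239 392 jig [-0.1098 -0.0581] [-0.1096  0.051 ] tool x -0.058873326611004605 0.05020548327501285 0.04919977190644288
   blank 273 366 -0.021956118411227316 0.01897016406128455
```

```bash
python3 -m inch '[[[1,-0.002,-0.005,0.02,0,0,0],[1,0,0,0.02,0,0,0],[1,0,0,0.015,0,0,0],[1,0,0,0.008,0,0,0],[1,0,0,0.003,0,0,0],[1,0,0,0,0,0,0]]]'
python3 - <<'E'
from h import *
np.set_printoptions(precision=4,suppress=True)
im,d=bot.snapshot("wrist");cv2.imwrite("pics/w7.png",im);P=cloud("wrist",d)
s=bot.get_state();R=np.array(s["eef_rot"]);p=np.array(s["ee_pos"]);print(p,s["contact_force"],s["time"])
Q=(P-p)@R
m=abs(P[...,2]-.05)<.006
for v in(170,210,250,270,):
    b=np.nonzero((abs(Q[v,:,2]+.012)<.004)&(abs(Q[v,:,0])<.03))[0]; print(v,"   blank",b.min(),b.max(),Q[v,b.min(),0],Q[v,b.max(),0],P[v,b,2].mean())
    u=np.nonzero(abs(Q[v,:,0])<.058)[0]
    u=np.nonzero((abs(P[v,:,2]-np.median(P[v,b,2])+.0175)<.02)&(abs(Q[v,:,0])<.068))[0]; print(v,u.min(),u.max(),"tool x",Q[v,u.min()],Q[v,u.max()])
E
```

```text
time: 11.32
ee_pos: [0.5347, -0.0927, 0.0593]
eef_rot: [[0.335, 0.942, 0.0], [0.942, -0.335, -0.001], [-0.001, 0.0, -1.0]]
contact_force: [0.0, -0.4, -5.5]
gripper_width: 0.334
[ 0.5348 -0.0928  0.0595] [-0.2829  0.1793 -5.5849] 11.375
170    blank 281 358 -0.016237374032952945 0.013251678304528914 0.07092217856456949
170 196 439 tool x [-0.0569 -0.0611  0.0118] [ 0.052  -0.0612  0.0114]
210    blank 282 357 -0.016178004544491763 0.013327975487141014 0.07108219802733184
210 200 435 tool x [-0.0574 -0.0427  0.0125] [ 0.0522 -0.0429  0.0117]
250    blank 284 356 -0.0160968570718654 0.013655452932290226 0.07087504649981168
250 205 430 tool x [-0.0562 -0.0238  0.0102] [ 0.0514 -0.0236  0.0107]
270    blank 284 355 -0.016462587953166997 0.013299453144334328 0.07084865126690555
270 207 428 tool x [-0.0567 -0.013   0.0114] [ 0.0518 -0.0129  0.0117]
```

View pics/w7.png

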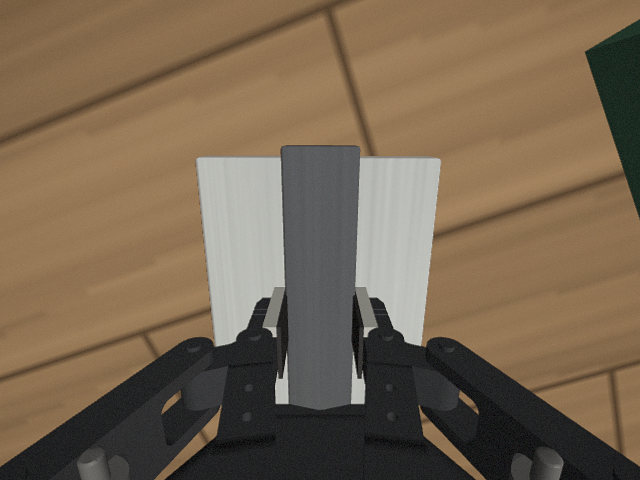

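```bash
python3 -m inch '[[[1,-0.001,0,0.003,0,0,0],[1,0,0,0.001,0,0,0],[1,0,0,0,0,0,0]]]'
```

```text
time: 11.75
ee_pos: [0.5341, -0.0937, 0.0549]
eef_rot: [[0.335, 0.942, -0.0], [0.942, -0.335, -0.001], [-0.001, -0.0, -1.0]]
contact_force: [0.2, -0.2, -4.4]
gripper_width: 0.334
```

```bash
python3 -m inch '[[[1,0,0,0.001,0,0,0],[1,0,0,0,0,0,0]]]';python3 -m inch '[[[1,0,0,0.001,0,0,0],[1,0,0,0,0,0,0]]]'
```

```text
time: 12.0
ee_pos: [0.5341, -0.0937, 0.0539]
eef_rot: [[0.335, 0.942, -0.0], [0.942, -0.335, -0.001], [-0.001, -0.0, -1.0]]
contact_force: [0.5, 0.2, -5.3]
gripper_width: 0.327
time: 12.25
ee_pos: [0.5343, -0.0937, 0.0531]
eef_rot: [[0.335, 0.942, 0.0], [0.942, -0.335, -0.001], [-0.001, 0.0, -1.0]]
contact_force: [-0.5, 1.3, -2.9]
gripper_width: 0.331
```

```bash
python3 -m inch '[[[1,0,0,0.001,0,0,0],[1,0,0,0,0,0,0]]]';python3 -m inch '[[[-0.15,0,0,0,0,0,0],[-0.15,0,0,0,0,0,0],[-0.15,0,0,-0.002,0,0,0],[-0.15,0,0,0,0,0,0]]]'
python3 - <<'E'
from h import *
np.set_printoptions(precision=4,suppress=True)
im,d=bot.snapshot("wrist");cv2.imwrite("pics/w8.png",im);P=cloud("wrist",d)
s=bot.get_state();R=np.array(s["eef_rot"]);p=np.array(s["ee_pos"]);print(p,s["contact_force"],s["time"])
Q=(P-p)@R
for v in(170,210,250,270,):
    b=np.nonzero((abs(P[v,:,2]-.066)<.006)&(abs(Q[v,:,0])<.03))[0]; print(v,"   blank",b.min(),b.max(),Q[v,b.min(),0],Q[v,b.max(),0],P[v,b,2].mean())
    u=np.nonzero((abs(P[v,:,2]-.05)<.022)&(abs(Q[v,:,0])<.068))[0]; print(v,u.min(),u.max(),"tool x",Q[v,u.min()],Q[v,u.max()])
for v in range(138,170,2): print(v,P[v,320,2].round(3),Q[v,320,1].round(4),end='; ')
steps([*jig(-.195,0),.055],Rd(JY+np.pi/2))
E
```

```text
time: 12.5
ee_pos: [0.5345, -0.0937, 0.0531]
eef_rot: [[0.335, 0.942, 0.001], [0.942, -0.335, -0.001], [-0.0, 0.001, -1.0]]
contact_force: [-3.2, 0.5, 4.6]
gripper_width: 0.331
time: 13.0
ee_pos: [0.5343, -0.0937, 0.0542]
eef_rot: [[0.335, 0.942, 0.0], [0.942, -0.335, -0.001], [-0.001, 0.0, -1.0]]
contact_force: [-0.1, -0.6, -0.5]
gripper_width: 0.575
[ 0.5343 -0.0937  0.0541] [-1.1778  0.4564  0.3793] 13.05
170    blank 282 358 -0.015937308018994584 0.013324781281075594 0.06444666928068662
170 194 446 tool x [-0.0567 -0.0614  0.0087] [ 0.0536 -0.0616  0.0074]
210    blank 283 357 -0.016043174495156992 0.01342290113020303 0.06448387135339363
210 199 441 tool x [-0.0558 -0.0439  0.007 ] [ 0.0527 -0.0442  0.0058]
250    blank 284 355 -0.01617612767007622 0.013067743071254823 0.06457638265317185
250 203 436 tool x [-0.0553 -0.0255  0.0052] [ 0.0524 -0.0253  0.0057]
270    blank 285 355 -0.016012041275284994 0.013492714573772565 0.06444436861833605
270 205 434 tool x [-0.0559 -0.015   0.0066] [ 0.0524 -0.0155  0.0054]
138 -0.001 -0.0747; 140 -0.002 -0.0737; 142 -0.001 -0.0726; 144 -0.002 -0.0715; 146 0.064 -0.0721; 148 0.064 -0.0713; 150 0.065 -0.0707; 152 0.064 -0.0699; 154 0.063 -0.0691; 156 0.064 -0.0684; 158 0.065 -0.0677; 160 0.065 -0.067; 162 0.064 -0.0662; 164 0.064 -0.0655; 166 0.065 -0.0647; 168 0.065 -0.064; t 13.05 shift(tool axes now) [ 0.0029 -0.052  -0.0009] turn [0.    0.001 0.001] min rows 1.0
```

View pics/w8.png

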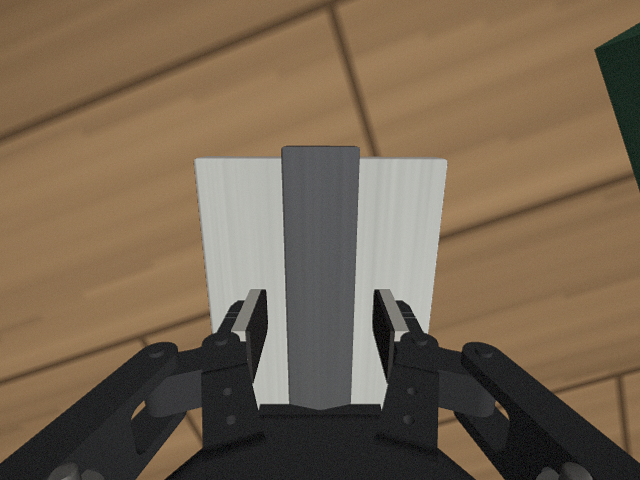

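```bash
python3 -m inch '[[[-0.15,0,-0.026,0,0,0,0],[-0.15,0,-0.026,0,0,0,0],[-0.15,0,0,0.002,0,0,0],[-0.15,0,0,0,0,0,0],[-0.15,0,0,0,0,0,0]]]' 60
python3 -m inch '[[[1,0,0,0,0,0,0],[1,0,0,0,0,0,0],[1,0,0,0,0,0,0],[1,0,0,0,0,0,0]]]' 60
python3 - <<'E'
from h import *
np.set_printoptions(precision=4,suppress=True)
im,d=bot.snapshot("wrist");cv2.imwrite("pics/w9.png",im)
steps([*jig(-.195,0),.055],Rd(JY+np.pi/2))
E
```

```text
time: 13.68
ee_pos: [0.4857, -0.0764, 0.0519]
eef_rot: [[0.335, 0.942, 0.0], [0.942, -0.335, -0.001], [-0.001, 0.0, -1.0]]
contact_force: [-1.0, 0.3, 0.2]
gripper_width: 0.574
time: 14.18
ee_pos: [0.4855, -0.0764, 0.0521]
eef_rot: [[0.335, 0.942, 0.001], [0.942, -0.335, -0.001], [-0.001, 0.001, -1.0]]
contact_force: [1.8, -0.9, 1.7]
gripper_width: 0.337
t 14.22 shift(tool axes now) [ 0.0029 -0.0003 -0.0029] turn [0.001 0.001 0.001] min rows 1.0
```

View pics/w9.png

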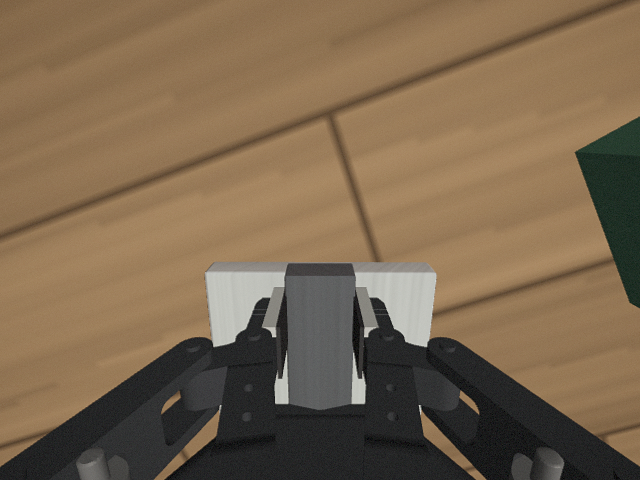

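```bash
python3 -m inch '[[[1,0,0.006,0,0,0,0],[1,0,0.006,0,0,0,0],[1,0,0.005,0,0,0,0],[1,0,0.003,0,0,0,0]]]'; python3 -m inch '[[[1,0,0.004,0,0,0,0],[1,0,0.004,0,0,0,0]]]';python3 -m inch '[[[1,0,0.004,0,0,0,0],[1,0,0.004,0,0,0,0]]]'
```

```text
time: 14.72
ee_pos: [0.504, -0.083, 0.0521]
eef_rot: [[0.335, 0.942, -0.001], [0.942, -0.335, -0.0], [-0.001, -0.001, -1.0]]
contact_force: [-3.5, 0.5, 6.7]
gripper_width: 0.329
time: 14.98
ee_pos: [0.5115, -0.0856, 0.0521]
eef_rot: [[0.335, 0.942, -0.001], [0.942, -0.335, -0.0], [-0.001, -0.001, -1.0]]
contact_force: [-2.1, 0.9, 5.3]
gripper_width: 0.332
time: 15.22
ee_pos: [0.5176, -0.0878, 0.0521]
eef_rot: [[0.335, 0.942, -0.004], [0.942, -0.335, 0.001], [-0.001, -0.004, -1.0]]
contact_force: [-10.6, 4.7, 12.4]
gripper_width: 0.329
```

```bash
python3 -m inch '[[[1,0,0.004,-0.0005,0,0,0],[1,0,0.004,0,0,0,0]]]';python3 -m inch '[[[1,0,0.004,0,0,0,0],[1,0,0.004,0,0,0,0]]]';python3 -m inch '[[[1,0,0.004,0,0,0,0],[1,0,0.004,0,0,0,0]]]'
```

```text
time: 15.48
ee_pos: [0.5246, -0.0903, 0.0521]
eef_rot: [[0.335, 0.942, -0.005], [0.942, -0.335, 0.001], [-0.001, -0.005, -1.0]]
contact_force: [-14.3, 5.0, 11.4]
gripper_width: 0.335
time: 15.72
ee_pos: [0.5327, -0.0932, 0.0521]
eef_rot: [[0.335, 0.942, -0.004], [0.942, -0.335, 0.001], [-0.001, -0.004, -1.0]]
contact_force: [-7.2, 3.0, 6.1]
gripper_width: 0.332
time: 15.98
ee_pos: [0.5407, -0.096, 0.0521]
eef_rot: [[0.335, 0.942, -0.003], [0.942, -0.335, 0.0], [-0.001, -0.003, -1.0]]
contact_force: [-6.9, 1.9, 5.6]
gripper_width: 0.333
```

```bash
python3 -m inch '[[[1,0,0.005,0,0,0,0],[1,0,0.005,0,0,0,0],[1,0,0.005,0,0,0,0],[1,0,0.005,0,0,0,0]]]';python3 -m inch '[[[1,0,0.005,0,0,0,0],[1,0,0.005,0,0,0,0],[1,0,0.004,0,0,0,0]]]'
python3 - <<'E'
from h import *
im,d=bot.snapshot("scene");cv2.imwrite("pics/s10.png",cv2.resize(im[220:440,240:440],None,fx=2.7,fy=2.7))
steps([*jig(-.080,-.003),.052],Rd(JY+np.pi/2))
E
```

```text
time: 16.48
ee_pos: [0.5596, -0.1027, 0.0521]
eef_rot: [[0.335, 0.942, -0.003], [0.942, -0.335, 0.0], [-0.001, -0.003, -1.0]]
contact_force: [-6.7, 1.9, 6.3]
gripper_width: 0.336
time: 16.85
ee_pos: [0.5728, -0.1074, 0.0521]
eef_rot: [[0.335, 0.942, -0.003], [0.942, -0.335, 0.0], [-0.001, -0.003, -1.0]]
contact_force: [-6.6, 2.8, 6.5]
gripper_width: 0.333
t 16.9 shift(tool axes now) [-0.0002  0.0216  0.0001] turn [-0.002  0.001  0.001] min rows 1.0
```

View pics/s10.png

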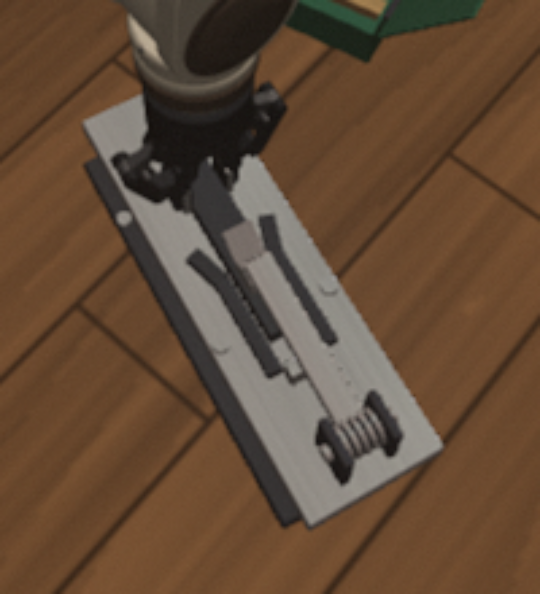

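The blank lies between the rails under the foot at (245,240). Its front, at (270,335), is still short of the stop at (292,370). Continuing slowly.

```bash
python3 -m inch '[[[1,0,0.004,0,0,0,0],[1,0,0.004,0,0,0,0],[1,0,0.003,0,0,0,0],[1,0,0.002,0,0,0,0],[1,0,0,0,0,0,0]]]'; python3 -m inch '[[[1,0,0.001,0,0,0,0],[1,0,0.001,0,0,0,0]]]'; python3 -m inch '[[[1,0,0.001,0,0,0,0],[1,0,0,0,0,0,0]]]'
```

```text
time: 17.52
ee_pos: [0.5852, -0.1119, 0.0521]
eef_rot: [[0.335, 0.942, -0.002], [0.942, -0.335, 0.0], [-0.001, -0.002, -1.0]]
contact_force: [-5.1, 0.7, 5.4]
gripper_width: 0.333
time: 17.77
ee_pos: [0.5868, -0.1124, 0.0521]
eef_rot: [[0.335, 0.942, -0.003], [0.942, -0.335, 0.0], [-0.001, -0.003, -1.0]]
contact_force: [-5.5, 2.4, 6.0]
gripper_width: 0.338
time: 18.02
ee_pos: [0.5879, -0.1128, 0.0522]
eef_rot: [[0.335, 0.942, -0.003], [0.942, -0.335, 0.0], [-0.001, -0.003, -1.0]]
contact_force: [-5.4, 2.9, 5.4]
gripper_width: 0.336
```

```bash
for i in 1; do :; done; python3 -m inch '[[[1,0,0.001,0,0,0,0],[1,0,0.001,0,0,0,0]]]'; python3 -m inch '[[[1,0,0.0007,0,0,0,0],[1,0,0,0,0,0,0]]]'
```

```text
time: 18.27
ee_pos: [0.5896, -0.1134, 0.0521]
eef_rot: [[0.335, 0.942, -0.003], [0.942, -0.335, 0.0], [-0.001, -0.003, -1.0]]
contact_force: [-6.4, 2.3, 6.0]
gripper_width: 0.331
time: 18.52
ee_pos: [0.5904, -0.1137, 0.0521]
eef_rot: [[0.335, 0.942, -0.003], [0.942, -0.335, 0.0], [-0.001, -0.003, -1.0]]
contact_force: [-6.3, 2.5, 5.1]
gripper_width: 0.336
```

```bash
python3 -m inch '[[[1,0,0.0007,0,0,0,0],[1,0,0,0,0,0,0]]]'; python3 -m inch '[[[1,0,0.0007,0,0,0,0],[1,0,0,0,0,0,0]]]'
```

```text
time: 18.77
ee_pos: [0.591, -0.1139, 0.0521]
eef_rot: [[0.335, 0.942, -0.003], [0.942, -0.335, 0.0], [-0.001, -0.003, -1.0]]
contact_force: [-6.2, 2.9, 5.2]
gripper_width: 0.334
time: 19.02
ee_pos: [0.5917, -0.1142, 0.0521]
eef_rot: [[0.335, 0.942, -0.003], [0.942, -0.335, 0.0], [-0.001, -0.003, -1.0]]
contact_force: [-4.8, 2.7, 6.0]
gripper_width: 0.335
```

```bash
python3 -m inch '[[[1,0,0.0007,0,0,0,0],[1,0,0,0,0,0,0]]]'; python3 -m inch '[[[1,0,0.0007,0,0,0,0],[1,0,0,0,0,0,0]]]'
```

```text
time: 19.27
ee_pos: [0.5923, -0.1144, 0.0521]
eef_rot: [[0.335, 0.942, -0.003], [0.942, -0.335, 0.0], [-0.001, -0.003, -1.0]]
contact_force: [-6.5, 1.8, 5.9]
gripper_width: 0.336
time: 19.52
ee_pos: [0.593, -0.1146, 0.0521]
eef_rot: [[0.335, 0.942, -0.003], [0.942, -0.335, 0.0], [-0.001, -0.003, -1.0]]
contact_force: [-5.9, 1.7, 6.0]
gripper_width: 0.334
```

```bash
python3 -m inch '[[[1,0,0.0007,0,0,0,0],[1,0,0,0,0,0,0]]]'; python3 -m inch '[[[1,0,0.0005,0,0,0,0],[1,0,0,0,0,0,0]]]'
```

```text
time: 19.77
ee_pos: [0.5937, -0.1148, 0.0522]
eef_rot: [[0.335, 0.942, -0.003], [0.942, -0.335, 0.0], [-0.001, -0.003, -1.0]]
contact_force: [-6.6, 2.1, 5.3]
gripper_width: 0.332
time: 20.02
ee_pos: [0.594, -0.115, 0.0521]
eef_rot: [[0.335, 0.942, -0.003], [0.942, -0.335, 0.0], [-0.001, -0.003, -1.0]]
contact_force: [-6.7, 2.1, 6.1]
gripper_width: 0.329
```

```bash
python3 -m inch '[[[1,0,0.0007,0,0,0,0],[1,0,0,0,0,0,0]]]'; python3 -m inch '[[[1,0,0.0005,0,0,0,0],[1,0,0,0,0,0,0]]]'; python3 -m inch '[[[1,0,0.0005,0,0,0,0],[1,0,0,0,0,0,0]]]'
python3 - <<'E'
from h import *
im,d=bot.snapshot("scene");cv2.imwrite("pics/s11.png",cv2.resize(im[300:400,290:390],None,fx=6,fy=6))
E
```

```text
time: 20.27
ee_pos: [0.594, -0.115, 0.0521]
eef_rot: [[0.335, 0.942, -0.004], [0.942, -0.335, 0.001], [-0.001, -0.004, -1.0]]
contact_force: [-11.1, 3.6, 8.2]
gripper_width: 0.334
time: 20.52
ee_pos: [0.594, -0.115, 0.0521]
eef_rot: [[0.335, 0.942, -0.005], [0.942, -0.335, 0.001], [-0.001, -0.005, -1.0]]
contact_force: [-13.3, 4.6, 10.1]
gripper_width: 0.335
time: 20.78
ee_pos: [0.5941, -0.115, 0.0521]
eef_rot: [[0.335, 0.942, -0.006], [0.942, -0.335, 0.001], [-0.001, -0.006, -1.0]]
contact_force: [-14.9, 5.5, 11.8]
gripper_width: 0.332
```

View pics/s11.png

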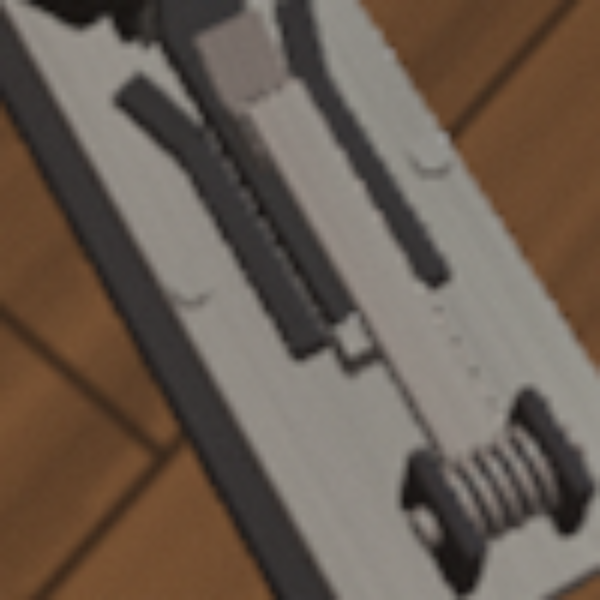

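The position has stopped at x = 0.594 and the force has risen from 7 to 16 N. The picture shows the blank's end against the stop at (350,335). I relieve the load, open and retreat.

```bash
python3 -m inch '[[[1,0,-0.001,-0.0003,0,0,0],[1,0,0,0,0,0,0],[-0.15,0,0,0,0,0,0],[-0.15,0,0,0,0,0,0],[-0.15,0,0,0,0,0,0],[-0.15,0,0,0,0,0,0]]]'; python3 -m inch '[[[-0.15,0,0,-0.01,0,0,0],[-0.15,0,0,-0.02,0,0,0],[-0.15,0,0,-0.03,0,0,0],[-0.15,0,-0.04,-0.03,0,0,0],[-0.15,0,-0.05,-0.02,0,0,0],[-0.15,0,-0.03,0,0,0,0],[-0.15,0,0,0,0,0,0]]]'
python3 - <<'E'
from h import *
im,d=bot.snapshot("scene");cv2.imwrite("pics/s12.png",cv2.resize(im[260:400,270:410],None,fx=4.2,fy=4.2))
im,d=bot.snapshot("wrist");cv2.imwrite("pics/w12.png",im);np.save("w12.npy",d);c=bot.camera_params("wrist");np.savez("w12c.npz",**c)
im,d=bot.snapshot("top");cv2.imwrite("pics/t12.png",im)
E
```

```text
time: 21.58
ee_pos: [0.5958, -0.1156, 0.0526]
eef_rot: [[0.335, 0.942, -0.0], [0.942, -0.335, -0.001], [-0.001, -0.0, -1.0]]
contact_force: [1.2, 1.1, 0.0]
gripper_width: 0.57
time: 22.45
ee_pos: [0.4819, -0.0749, 0.1644]
eef_rot: [[0.335, 0.942, 0.002], [0.942, -0.335, -0.001], [-0.0, 0.002, -1.0]]
contact_force: [1.2, -0.3, -0.0]
gripper_width: 0.577
```

View pics/s12.png

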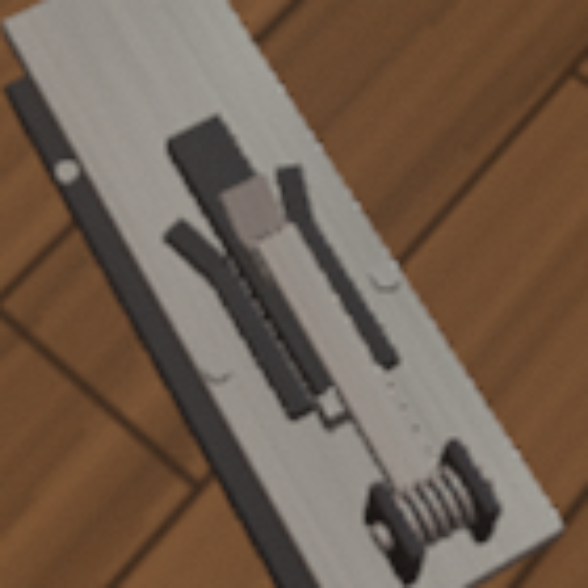

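View pics/w12.png

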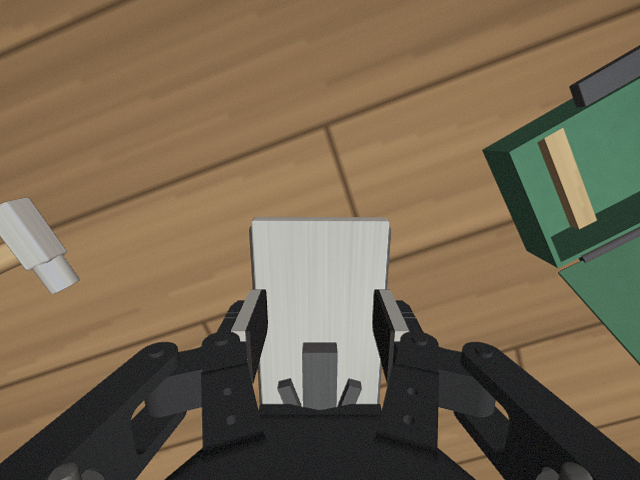

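View pics/t12.png

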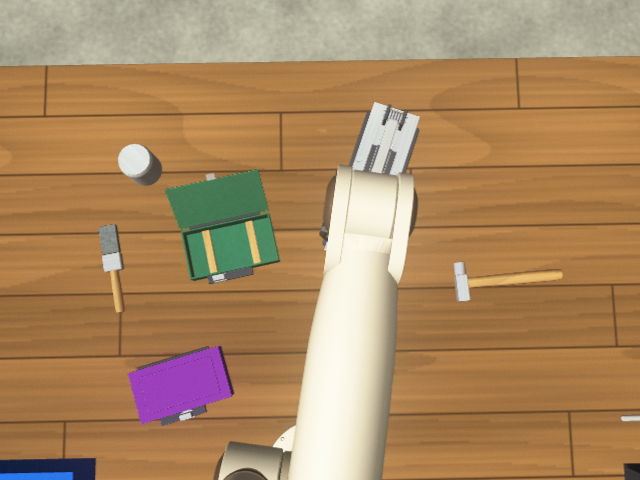

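```bash
python3 - <<'E'
from h import *
np.set_printoptions(precision=4,suppress=True)
d=np.load("w12.npy");P=cloud("wrist",d)
c,sn=np.cos(JY),np.sin(JY);J=(P[...,:2]-JO)@np.array([[c,-sn],[sn,c]])
for v in list(range(212,228,2))+list(range(338,362,2)): print(v,P[v,320,2].round(4),J[v,320])
for v in (365,380,395):
    b=np.nonzero((abs(P[v,:,2]-.066)<.005)&(abs(J[v,:,1])<.03))[0];print(v,b.min(),b.max(),J[v,b.min()],J[v,b.max()])
    e=np.nonzero((P[240,:,2]>.04)&(abs(J[240,:,1])<.07))[0]
print("bed row240",J[240,e.min()],J[240,e.max()]); print(bot.get_state()["joint_velocities"],bot.get_state()["time"])
E
```

```text
212 -0.0029 [-0.205  -0.0041]
214 -0.0024 [-0.2032 -0.0041]
216 -0.0032 [-0.2011 -0.0041]
218 0.0392 [-0.2093 -0.0041]
220 0.0454 [-0.2092 -0.0041]
222 0.0463 [-0.2078 -0.0041]
224 0.0484 [-0.2067 -0.0041]
226 0.0484 [-0.205  -0.0041]
338 0.0472 [-0.1025 -0.0039]
340 0.0483 [-0.1012 -0.0039]
342 0.0477 [-0.0987 -0.0039]
344 0.0523 [-0.0998 -0.0039]
346 0.054 [-0.099  -0.0039]
348 0.0569 [-0.099  -0.0039]
350 0.0597 [-0.099  -0.0039]
352 0.3042 [-0.2725 -0.0042]
354 0.0633 [-0.0976 -0.0039]
356 0.0632 [-0.0956 -0.0039]
358 0.0633 [-0.0937 -0.0039]
360 0.0627 [-0.0912 -0.0039]
365 302 336 [-0.0869 -0.0192] [-0.0869  0.0097]
380 303 336 [-0.0717 -0.0185] [-0.0719  0.0099]
395 303 336 [-0.0554 -0.0188] [-0.0548  0.0103]
bed row240 [-0.2725 -0.0042] [-0.2725 -0.0042]
[-0.0015  0.0174  0.0038 -0.0004 -0.0012  0.0014] 22.6
```

The blank's rear face measures 110 mm from the bed's near edge, which is the home distance. It is square, the lid is open and the bystanders have not moved. Handing in.

```bash
python3 -c "
from plant import bot
print(bot.sign_off())"
```

```text
the job is handed in; nothing more can be done
None
```

The job is handed in at about 22.6 s of the 64 s allowed; the interface gives no verdict.

**What I did:**
- Slid the green tin's latch aside with the shut fingers, and the lid flew fully open.
- Lifted the blank out and laid it on the jig bed, then gripped it again near its rear end.
- Fed it under the hold-down foot, which took about 15 N to lift and then about 7 N of drag.
- Stepped it forward to the end stop until it stopped moving, with the push rising to about 16 N (limit 30 N). Then I eased off, opened the gripper and drew the arm clear.

**Last checks:**
- **Position:** the blank's rear face is 110 mm from the bed's near edge in the wrist camera's depth image, as it should be at home. It is square to the channel, between the rails.
- **Hold-down:** the foot is seen resting on the blank. I could not read the hold-down angle or its force on the blank directly.
- **Surroundings:** the lid is open, the hammer, brush and can show no movement in the top picture, and the force on the robot is about zero.

**One disagreement:** the top and wrist cameras disagreed by about 3 mm across the feed. I used the wrist camera's reading relative to the bed edges, and the blank went between the rails without jamming.

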